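Shine the inspection light on the repair

TASK

Take the inspection light out of its leaning charging cradle, turn it lens-down and hold it up over the dark wooden panel so that it points straight at the round repair plug, slanting down at about 45 degrees with the lens about 12 cm from the plug. Its case is thin plastic: grip it gently (about 40 N per finger at most), do not knock it against the panel or the things beside it, and leave the jar, the cork block and the wooden offcut where they stand. Finish while holding it still like that; do not put it down or let go.

Things in the scene. Friction and masses are not known exactly. Their poses are not given: they have to be found in the camera images.
- light: Inspection light, 0.16 kg: grey plastic case 24 x 24 mm, 140 mm long, then a round aluminium head (36 mm diameter, 30 mm long). Origin: centre of the tail end face; z runs along it to the lens, it shines along +z; x, y square to its flat sides. At first it leans 50-54 deg from vertical, lens up, y level, x forward and down. Finger forces on it, summed, stay under 100 N.
- tail (a point): Centre of the light's tail end face (origin of light). At the start the socket hides the lowest 60 mm of the case; the 80 mm of case above it is free to grip across the two upright sides (along the light's y). The centre of mass is about 90 mm from the tail.
- lens (a point): Centre of the light's lens face, 170 mm from the tail along the light's z.
- cradle: Black plastic charging cradle, fixed on the bench: base 150 x 90 x 12 mm, origin at its underside, 10 mm to +x of its middle; z up. A square socket (27 mm inside, 60 mm deep, 5 mm walls) leans 50 deg from vertical towards the cradle's +x, roughly away from the robot; its top edge is 100 mm above the bench. The light slides out freely along the socket.
- socket_floor (a point): Centre of the socket's floor, where the light's tail rests; 45 mm above the bench.
- socket_mouth (a point): Centre of the socket's mouth, 60 mm along the leaning axis from its floor.
- panel: Dark wooden panel 200 x 200 x 20 mm lying fixed on the white bench; origin at the middle of its underside, z up.
- patch (a point): Centre of the round repair plug: light wood, 40 mm in diameter, let in flush in the panel's top face, 20 mm above the bench and 20 mm from the panel's middle.
- jar: Bystander: amber glass jar with a wooden lid, diameter 60 mm, 75 mm tall, loose; origin at the middle of its underside.
- cork_block: Bystander: cork sanding block 90 x 55 x 35 mm, loose; origin at the middle of its underside.
- offcut: Bystander: hardwood offcut 120 x 60 x 45 mm, loose; origin at the middle of its underside.
Things that resemble listed ones, but are neither listed nor needed, are in the scene too. What is shaped like the cradle but orange is not meant. There is more than one size of the light; the job needs the smaller.

How it is judged:
By the outcome, as a careful person would: the job done as asked, in the order asked, and still so for the second after the job is handed in, while the arm keeps its last pose, push and grip.
It also fails if it takes over 58 s, if anything falls off the work surface, if the arm or the gripper's body presses on something with over 40 N, if the wrist force passes 120 N, or if a joint passes its speed limit or range.

ROBOT

A 7-joint arm with a two-finger parallel gripper is mounted at the origin on the work surface. World frame = base frame: x ahead of the robot, y to its left, z up, the work surface at z = 0. Lengths are in m, angles in rad, forces in N, time in s.
With the tool pointing down it reaches from about 0.4 to 0.85 m from the base axis. Payload 10.4 kg.
Tool frame: the origin (TCP) lies between the finger pads; the fingertips stand 19 mm ahead of it and the grasp point (between the pads) is the TCP (manip.tips_ahead is the distance from the TCP to the fingertips, in m); z points along the fingers, y is the line along which they close (so a half turn about z gives the same grasp; the last joint's range is limited). The gripper opens to 85 mm and grips with 20 to 120 N. Pads are 22 mm wide; open, the fingers measure 114 mm over their backs; the gripper's body (76 mm by 85 mm) begins 54 mm behind the grasp point. The pads swing forward as they close: fully open they stand 13 mm farther back than shut.
Start: joints at [-1.193, 0.332, -0.065, 1.46, 0.022, 1.35, -0.088], TCP at [0.244, 0.575, 0.25] pointing down, gripper open.
Joint ranges: [-2.6, 2.6], [-0.5, 2.12], [-1.47, 1.34], [0.16, 2.42], [-1.27, 4.41], [0.06, 2.06], [-2.6, 2.6]. Speed limits (rad/s): [2.22, 2.22, 2.79, 2.79, 3.14, 3.14, 3.14].

INTERFACE

Orientations are given as a unit quaternion [x, y, z, w].
In Python, from workcell import manip, viewer gives the robot as it stands.
- The arm moves only by the tool arm_command, never from a script. Its argument "series" is text: rows parted by semicolons, each of 5 numbers parted by spaces: the closure, from 0 (fully open) to 1 (shut), then the shift along the tool's x, y, z normalised to -1 to 1, where 1 is 0.4 m, then the turn about the tool's z normalised to -1 to 1, where 1 is 180 degrees. In form: jaw tx ty tz spin; .... A call has exactly 10 rows; each row shifts and turns the commanded pose from where the row before left it, along the tool's axes as they then stand; what a row does not reach is not made up. A row lasts 1/8 s, in which the tool goes at most 62.5 mm and 10.7 degrees, less where a joint would pass 70% of its speed; a pose out of reach is approached as far as the arm can. A call with a number of a shift or a turn outside -1 to 1 is refused whole. A call with a gripper value outside its range is refused whole. The fingers move at their own pace and stop on an object; "newtons" is the grip in N (left out, the last holds). Time passes only in rows, so rows that do not move let the fingers close, or fill a call up. It gives the time, the measured TCP pose, the force, the opening and the grip force at its end, in the units of the state.
- manip.get_obs(): the state, without advancing time (a new reading comes with each control period).
- viewer.camera(name): name is "scene" or "top" or "wrist"; returns a dict with "pixels" (400x640x3 uint8, red, green, blue), "intrinsics" (3x3 intrinsics, pixels), "D" ([k1, k2, p1, p2, k3] as OpenCV has them; the pictures are not rectified), "extrinsics" (4x4, takes a point from world to camera coordinates). Camera axes: x right, y up, looking along -z (the intrinsics and any distortion apply to the point x, -y, -z); pixel columns grow to the right and rows downward; lengths in m; the calibration is good to about 2 mm. A picture is of the moment at which its call begins. There is no depth.
- manip.hand_in(): hands the job in; it is judged then, once.
The state is a dict: "clock": time; "joint_pos": joint angles; "joint_velocities": joint speeds; "tau": joint torques, N m; "position": TCP position; "ee_rot": TCP orientation; "ft_force": force on the tool from outside, world axes, zero at the start; "torque": the same for the moment, N m; "grip_width": opening from 0.0 (shut) to 1.0 (fully open); "grasp_force": force on a finger pad.
Only numpy, scipy, OpenCV 4.12 (cv2) and the standard library are available. Lean on these libraries where they do the work, as an engineer would, in place of code of your own. Each camera call takes 0.05 s, during which the arm holds its last target. There are 200 camera calls.

## Working session

There is one attempt and no reset: what is moved stays moved. The work goes in short steps, Python scripts to look and compute and a tool call to move; the robot and the scene stay as the last step left them, time stands still between calls to the robot, and variables do not carry over. Pictures are saved under pics/ and viewed, at most 10 in all, crops included, and the job is handed in when it is done.

Besides the shell and the picture viewer there is one more tool, called after "Emit:" in YAML: its name, and indented under it one key for each argument. arm_command: Moves the arm, as the interface text tells. Scaled input: -1 to 1 covers 0.4 m each way for a shift and 180 degrees each way for a turn. Its arguments: {"type":"object","properties":{"series":{"type":"string"},"newtons":{"type":"number"}},"required":["series"]}

```bash
mkdir -p pics; ls
cat > h.py <<'E'
import numpy as np,cv2
from workcell import manip,viewer
from scipy.spatial.transform import Rotation as R
def cam(n):
    c=viewer.camera(n); c={k:np.array(v) for k,v in c.items()}; return c
def ray(c,px):
    u=cv2.undistortPoints(np.array([[px]],float),c['intrinsics'],c['D'])[0,0]
    E=c['extrinsics'];d=E[:3,:3].T@np.array([u[0],-u[1],-1.]);o=-E[:3,:3].T@E[:3,3]
    return o,d/np.linalg.norm(d)
def onz(c,px,z):
    o,d=ray(c,px);return o+d*(z-o[2])/d[2]
def tri(*cp):
    A=0;b=0
    for c,p in cp:
        o,d=ray(c,p);M=np.eye(3)-np.outer(d,d);A=A+M;b=b+M@o
    x=np.linalg.solve(A,b)
    return x,[np.linalg.norm(np.cross(x-ray(c,p)[0],ray(c,p)[1])) for c,p in cp]
def proj(c,P):
    P=np.atleast_2d(P);E=c['extrinsics'];q=P@E[:3,:3].T+E[:3,3];q=q*[1,-1,-1]
    return cv2.projectPoints(q,np.zeros(3),np.zeros(3),c['intrinsics'],c['D'])[0][:,0]
E
python3 - <<'E'
from h import *
import pickle
D={n:cam(n) for n in('scene','top','wrist')}
pickle.dump(D,open('c0.pkl','wb'))
for n in('scene','top'): cv2.imwrite(f'pics/{n}0.png',D[n]['pixels'][...,::-1])
print(manip.get_obs())
for n in D: E=D[n]['extrinsics'];print(n,-E[:3,:3].T@E[:3,3],E[:3,:3],D[n]['intrinsics'],D[n]['D'])
E
```

```text
pics
{'clock': 0.15, 'joint_pos': array([-1.19257578,  0.3327233 , -0.06467071,  1.46074124,  0.02157952,
        1.34988731, -0.08848191]), 'joint_velocities': array([ 0.00057324, -0.00122315,  0.00017652, -0.00408294,  0.00201618,
        0.00052181, -0.00015075]), 'tau': array([ 8.45617033e-04, -6.25828958e+01,  4.92394064e-02, -3.91845453e+01,
        1.63182942e-02,  7.56224996e-03,  5.03003412e-05]), 'position': array([0.24376716, 0.57522265, 0.24970415]), 'ee_rot': array([ 1.99070079e-01,  9.79985112e-01, -5.25066214e-04, -8.89442194e-05]), 'ft_force': array([ 0.31255486,  1.5204202 , -0.11994622]), 'torque': array([-0.00455507,  0.01870364,  0.00371863]), 'grasp_force': 0.0, 'grip_width': 1.0027314360937176}
scene [ 1.37992103 -0.603157    1.06488915] [[ 0.69767841  0.71609857 -0.02115815]
 [-0.45810346  0.46863695  0.75532816]
 [ 0.55080491 -0.51728353  0.65500512]] [[416.40761595   0.         321.36101834]
 [  0.         416.40761595 199.20590248]
 [  0.           0.           1.        ]] [-0.09630252  0.          0.          0.          0.        ]
top [0.46159246 0.1672618  1.15087796] [[-0.01575424 -0.9995214   0.02662301]
 [ 0.99512212 -0.01308047  0.0977797 ]
 [-0.09738466  0.02803359  0.99485192]] [[384.75986246   0.         319.72412233]
 [  0.         384.75986246 196.55990338]
 [  0.           0.           1.        ]] [-0.01803018  0.          0.          0.          0.        ]
wrist [0.16610166 0.60855994 0.37249183] [[ 0.39063907  0.92054111 -0.00227658]
 [-0.87073196  0.3686974  -0.32540449]
 [-0.29870885  0.129098    0.94557217]] [[342.93663307   0.         321.15719296]
 [  0.         342.93663307 202.45989563]
 [  0.           0.           1.        ]] [0.01292149 0.         0.         0.         0.        ]
```

View pics/scene0.png

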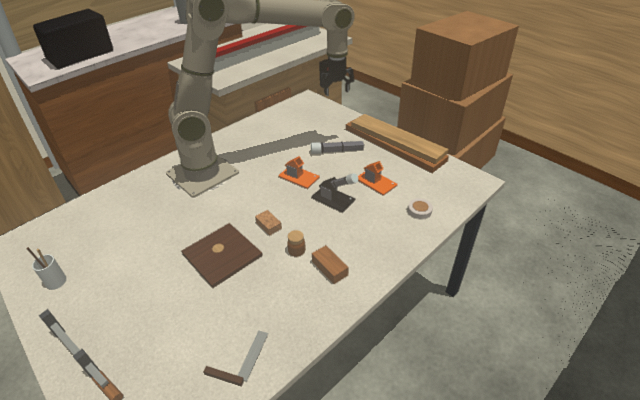

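View pics/top0.png

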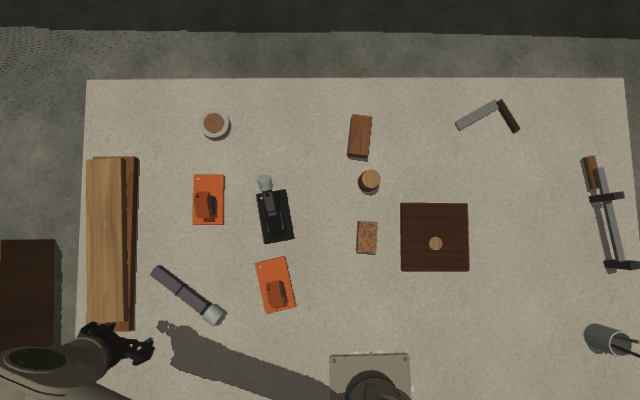

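The scene view shows the black cradle at about (333,195) with the light's head at (350,180). The panel is at (222,254) with its plug at (218,248), the cork at (268,222), the jar at (296,242) and the offcut at (330,263).
In the top view the cradle is at (275,215) with the head at (265,183), and the plug is at (435,243). Next I'll enlarge both.

Run:
```python
from h import *
import pickle
D=pickle.load(open('c0.pkl','rb'))
def crop(n,x,y,w,h,s):
    return cv2.resize(D[n]['pixels'][y:y+h,x:x+w,::-1],None,fx=s,fy=s,interpolation=cv2.INTER_CUBIC)
a=crop('scene',305,165,66,50,6);b=crop('top',245,170,66,80,6)
a=cv2.copyMakeBorder(a,0,480-300,0,0,cv2.BORDER_CONSTANT)
cv2.imwrite('pics/z0.png',np.hstack([a,b]))
```

```text
(no output)
```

View pics/z0.png

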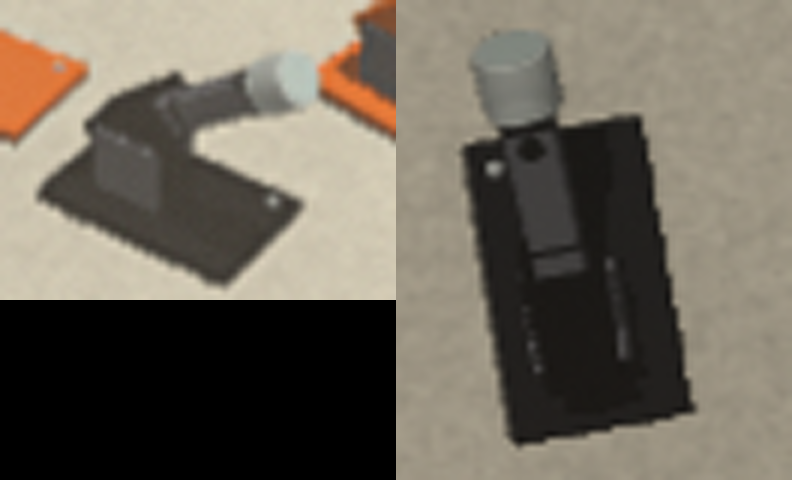

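The enlarged crop shows the cradle base corners (top crop) at (464,147), (641,117), (693,410) and (515,443). The lens face is centred at about (296,80) in the scene crop and (512,52) in the top crop.

Run:
```python
from h import *
import pickle
D=pickle.load(open('c0.pkl','rb'))
S,T=D['scene'],D['top']
t=lambda x,y:(245+(x-396)/6-.42,170+y/6-.42)
s=lambda x,y:(305+x/6-.42,165+y/6-.42)
for z in(.012,):
  P=np.array([onz(T,t(*p),z) for p in[(464,147),(641,117),(693,410),(515,443)]]);print(P.round(4))
  print('size',[np.linalg.norm(P[i]-P[(i+1)%4]).round(4) for i in range(4)],P.mean(0).round(4))
Q=np.array([onz(S,s(*p),.012) for p in[(303,205),(224,287),(38,193)]]);print('scene',Q.round(4))
print('corner heights',tri((T,t(641,117)),(S,s(224,287)+np.array([0,0]))),tri((T,t(464,147)),(S,s(303,205))))
for lp in[(512,45),(512,52)]:print('lens',tri((T,t(*lp)),(S,s(298,80))))
print('patch',onz(T,(435.3,243.3),.02),onz(S,(218,248.3),.02),tri((T,(435.3,243.3)),(S,(218,248.3))))
for n,p,z in[('jarlid',(370,176),.075),('cork',(367,238),.035),('off',(360,137),.045),('panel',(434.5,237.5),.02)]:print(n,onz(T,p,z))
for n,p in[('cork',[(358,222),(378,222),(377,254),(357,253)]),('off',[(352,115),(371,117),(367,158),(348,156)]),('panel',[(401,204),(468,204),(469,271),(401,271)])]:print(n,[onz(T,q,.03)[:2].round(3) for q in p])
for n,p in[('orange1',[(193,175),(224,175),(224,225),(193,225)]),('orange2',[(255,263),(286,257),(296,305),(267,313)]),('big',[(155,267),(218,320)])]:print(n,[onz(T,q,.012)[:2].round(3) for q in p])
```

```text
[[0.583  0.3243 0.012 ]
 [0.5968 0.2369 0.012 ]
 [0.4519 0.2125 0.012 ]
 [0.4372 0.2995 0.012 ]]
size [np.float64(0.0885), np.float64(0.1469), np.float64(0.0882), np.float64(0.1478)] [0.5172 0.2683 0.012 ]
scene [[0.5857 0.3212 0.012 ]
 [0.6029 0.2295 0.012 ]
 [0.455  0.2101 0.012 ]]
corner heights (array([0.59722339, 0.23678455, 0.00365509]), [np.float64(0.0008153207346710791), np.float64(0.0008153207346711536)]) (array([0.58313245, 0.32459265, 0.00845264]), [np.float64(0.000299528611745152), np.float64(0.00029952861174515006)])
lens (array([0.6118786 , 0.28343702, 0.14970734]), [np.float64(0.0013575288883259534), np.float64(0.0013575288883262832)])
lens (array([0.60974413, 0.28443056, 0.14773587]), [np.float64(0.0003696881843509164), np.float64(0.0003696881843508069)])
patch [ 0.4293525  -0.20328913  0.02      ] [ 0.43192779 -0.20388674  0.02      ] (array([ 0.42963668, -0.20348132,  0.01799283]), [np.float64(0.0005563090902574819), np.float64(0.0005563090902574574)])
jarlid [ 0.62362627 -0.0066267   0.075     ]
cork [0.44847282 0.00079509 0.035     ]
off [0.74445186 0.0147198  0.045     ]
panel [ 0.44639653 -0.20165157  0.02      ]
cork [array([0.495, 0.025]), array([ 0.494, -0.034]), array([ 0.402, -0.028]), array([0.406, 0.03 ])]
off [array([0.816, 0.035]), array([ 0.809, -0.022]), array([ 0.684, -0.007]), array([0.691, 0.05 ])]
panel [array([ 0.546, -0.103]), array([ 0.543, -0.303]), array([ 0.348, -0.296]), array([ 0.352, -0.096])]
orange1 [array([0.642, 0.511]), array([0.641, 0.419]), array([0.493, 0.418]), array([0.494, 0.508])]
orange2 [array([0.381, 0.327]), array([0.397, 0.237]), array([0.259, 0.209]), array([0.238, 0.293])]
big [array([0.374, 0.616]), array([0.221, 0.433])]
```

Emit:
arm_command:
  series: "0 0 0 0 -0.045; 0 0 0 0 -0.045; 0 0 0 0 -0.045; 0 0 0 0 -0.046; 0 -0.08 -0.109 0 0; 0 -0.08 -0.109 0 0; 0 -0.08 -0.109 0 0; 0 -0.08 -0.109 0 0; 0 -0.08 -0.109 0 0; 0 -0.08 -0.109 0 0"
  newtons: 20

```text
clock: 1.4
position: [0.4778, 0.3482, 0.2502]
ee_rot: [-0.084, 0.996, -0.0, -0.0]
ft_force: [-0.3, 1.3, -0.2]
grip_width: 1.004
grasp_force: 0.0
```

Emit:
arm_command:
  series: "0 -0.08 -0.109 0 0; 0 -0.078 -0.107 0 0; 0 0 0 0 0; 0 0 0 0 0; 0 0 0 0 0; 0 0 0 0 0; 0 0 0 0 0; 0 0 0 0 0; 0 0 0 0 0; 0 0 0 0 0"

```text
clock: 2.65
position: [0.5536, 0.275, 0.2503]
ee_rot: [-0.084, 0.996, 0.0, 0.0]
ft_force: [0.1, -0.3, -1.5]
grip_width: 1.003
grasp_force: 0.0
```

Run:
```python
from h import *
import pickle
W=cam('wrist');T=cam('top')
pickle.dump((W,T),open('c1.pkl','wb'))
o=manip.get_obs();print(o['position'],R.from_quat(o['ee_rot']).as_matrix().round(3),o['clock'])
cv2.imwrite('pics/w1.png',W['pixels'][...,::-1])
```

```text
[0.55360094 0.27495187 0.25031542] [[-0.986 -0.167  0.   ]
 [-0.167  0.986  0.   ]
 [-0.     0.    -1.   ]] 2.75
```

View pics/w1.png

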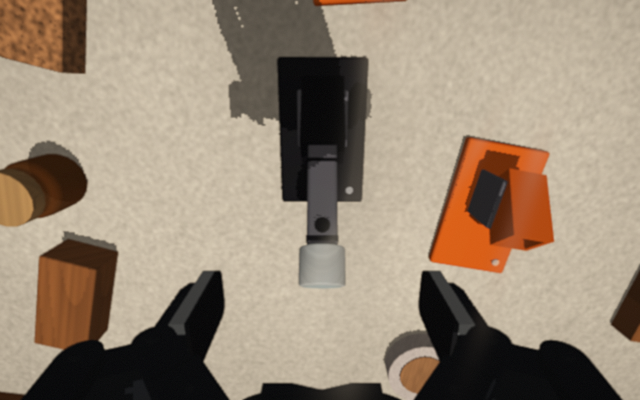

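The wrist view shows the light centred between the fingers (case columns 308–337, head 299–345). Its button is at (321,224), the mouth line is at about row 150, and the head runs from row 245 to 287.

Run:
```python
from h import *
import pickle
W,T=pickle.load(open('c1.pkl','rb'));D=pickle.load(open('c0.pkl','rb'));T0,S0=D['top'],D['scene']
t=lambda x,y:(245+(x-396)/6-.42,170+y/6-.42)
s=lambda x,y:(305+x/6-.42,165+y/6-.42)
print('button',tri((W,(321.5,224)),(T0,t(531,150))))
print('stripe end (upper face at mouth?)',tri((W,(322,149)),(T0,t(558,263))))
f=np.array([.986,.167,0])
for lean in(50,52,54):
  a=np.sin(np.radians(lean))*f+[0,0,np.cos(np.radians(lean))]; n=-np.cos(np.radians(lean))*f+[0,0,np.sin(np.radians(lean))]
  L=np.array([.610,.284,.149]);tail=L-.17*a
  print(lean,'tail',tail.round(4),'W lens/topedge/headback top/case@mouth top',*[proj(c,[L,L+.018*n,L-.03*a+.018*n,tail+.06*a+.012*n,L-.018*n]).round(1).tolist() for c in(W,T0,S0)])
print('crop coordinates lens T',t(512,52),'head top edges T',t(511,32),t(520,122))
```

```text
button (array([0.5681959 , 0.27800577, 0.13442719]), [np.float64(3.03416275287058e-05), np.float64(3.0341627528625742e-05)])
stripe end (upper face at mouth?) (array([0.52060114, 0.2706023 , 0.08782448]), [np.float64(0.00023602309191968462), np.float64(0.00023602309191969863)])
50 tail [0.4816 0.2623 0.0397] W lens/topedge/headback top/case@mouth top [[320.1, 283.4], [320.0, 279.9], [320.0, 238.4], [320.2, 147.2], [320.1, 286.5]] [[264.1, 178.2], [264.3, 181.8], [266.6, 191.3], [272.4, 213.9], [264.0, 174.7]] [[354.3, 177.7], [351.7, 173.5], [346.2, 175.5], [333.2, 182.0], [356.9, 181.9]]
52 tail [0.4779 0.2616 0.0443] W lens/topedge/headback top/case@mouth top [[320.1, 283.4], [320.0, 280.8], [320.0, 238.9], [320.1, 145.3], [320.1, 285.7]] [[264.1, 178.2], [264.2, 181.6], [266.6, 191.3], [272.4, 214.6], [264.1, 174.9]] [[354.3, 177.7], [351.8, 173.5], [346.2, 175.3], [332.7, 181.2], [356.8, 181.9]]
54 tail [0.4744 0.261  0.0491] W lens/topedge/headback top/case@mouth top [[320.1, 283.4], [319.9, 281.7], [320.0, 239.4], [320.1, 143.6], [320.1, 284.9]] [[264.1, 178.2], [264.2, 181.3], [266.5, 191.3], [272.4, 215.3], [264.1, 175.1]] [[354.3, 177.7], [351.9, 173.4], [346.2, 175.0], [332.3, 180.3], [356.7, 181.9]]
crop coordinates lens T (263.9133333333333, 178.24666666666667) head top edges T (263.74666666666667, 174.91333333333336) (265.24666666666667, 189.91333333333336)
```

Emit:
arm_command:
  series: "0 0 0 0.07 0; 0 0 0 0.07 0; 0 0 0 0.07 0; 0 0 0 0.06 0; 0 0 0 0.05 0; 0 0 0 0.027 0; 0.3 0 0 0 0; 0.5 0 0 0 0; 0.7 0 0 0 0; 1 0 0 0 0"
  newtons: 20

```text
clock: 4.0
position: [0.5539, 0.2753, 0.1123]
ee_rot: [-0.084, 0.996, 0.0, 0.001]
ft_force: [0.0, -0.2, 2.9]
grip_width: 0.275
grasp_force: 25.4
```

Emit:
arm_command:
  series: "1 0 0 0 0; 1 0 0 0 0; 1 0 0 0 0; 1 0 0 0 0; 1 0 0 0 0; 1 0 0 0 0; 1 0 0 0 0; 1 0 0 0 0; 1 0 0 0 0; 1 0 0 0 0"

```text
clock: 5.25
position: [0.554, 0.2753, 0.1123]
ee_rot: [-0.084, 0.996, 0.0, 0.001]
ft_force: [-0.3, -0.1, 5.9]
grip_width: 0.275
grasp_force: 25.6
```

Emit:
arm_command:
  series: "1 -0.024 0 -0.0195 0; 1 -0.024 0 -0.0195 0; 1 -0.024 0 -0.0195 0; 1 -0.024 0 -0.0195 0; 1 -0.024 0 -0.0195 0; 1 -0.024 0 -0.0195 0; 1 -0.024 0 -0.0195 0; 1 0 0 -0.03 0; 1 0 0 -0.03 0; 1 0 0 -0.03 0"

```text
clock: 6.5
position: [0.6196, 0.2863, 0.2032]
ee_rot: [-0.084, 0.996, 0.0, 0.0]
ft_force: [0.8, 0.1, -1.5]
grip_width: 0.273
grasp_force: 24.6
```

Run:
```python
from h import *
import pickle
S=cam('scene');T=cam('top');pickle.dump((S,T),open('c2.pkl','wb'))
o=manip.get_obs();print(o['position'],o['ft_force'],o['grasp_force'],o['clock'])
p=proj(S,o['position'])[0].astype(int);q=proj(T,o['position'])[0].astype(int);print(p,q)
f=lambda I,p:cv2.resize(I['pixels'][p[1]-40:p[1]+40,p[0]-40:p[0]+40,::-1],None,fx=5,fy=5,interpolation=cv2.INTER_CUBIC)
cv2.imwrite('pics/z2.png',np.hstack([f(S,p),f(T,q)]))
```

```text
[0.6203534  0.28660094 0.2043233 ] [-0.25639933  0.30362305 -1.68442966] 24.659757614135742 6.6
[357 166] [260 170]
```

View pics/z2.png

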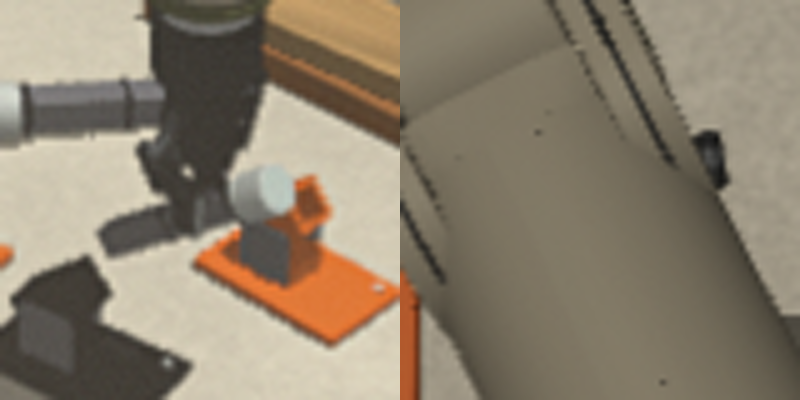

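The light is out and held, with its lens in the scene crop at (276,198) and its tail at (110,235). The tool can only spin about the vertical, so I'll pivot the light between the pads by pressing its underside gently on the socket's top rim.

Emit:
arm_command:
  series: "1 0.049 0 0 0; 1 0.049 0 0 0; 1 0.049 0 0 0; 1 0.049 0 0 0; 1 0 0 0.034 0; 1 0 0 0.034 0; 1 0 0 0.034 0; 1 0 0 0.033 0; 1 0 0 0 0; 1 0 0 0 0"

```text
clock: 7.85
position: [0.5428, 0.2732, 0.1484]
ee_rot: [-0.084, 0.996, 0.0, 0.0]
ft_force: [-0.7, -0.5, -1.2]
grip_width: 0.275
grasp_force: 24.7
```

Emit:
arm_command:
  series: "1 -0.007 0 0.0094 0; 1 -0.007 0 0.0094 0; 1 -0.007 0 0.0094 0; 1 -0.007 0 0.0094 0; 1 -0.0044 0 0.01 0; 1 -0.0044 0 0.01 0; 1 -0.0044 0 0.01 0; 1 -0.0044 0 0.01 0; 1 0 0 0 0; 1 0 0 0 0"

```text
clock: 9.1
position: [0.5613, 0.2764, 0.1179]
ee_rot: [-0.084, 0.996, 0.0, 0.001]
ft_force: [2.6, 0.5, 6.4]
grip_width: 0.271
grasp_force: 25.6
```

Run:
```python
from h import *
import pickle
S=cam('scene');W=cam('wrist')
o=manip.get_obs();print(o['position'],o['ft_force'],o['torque'],o['grasp_force'],o['clock'])
p=proj(S,o['position'])[0].astype(int);print(p)
f=cv2.resize(S['pixels'][p[1]-40:p[1]+40,p[0]-40:p[0]+40,::-1],None,fx=5,fy=5,interpolation=cv2.INTER_CUBIC)
w=cv2.copyMakeBorder(cv2.resize(W['pixels'][...,::-1],(400,250)),0,150,0,0,cv2.BORDER_CONSTANT)
cv2.imwrite('pics/z3.png',np.hstack([f,w]))
```

```text
[0.56119141 0.27645871 0.11785528] [3.68462786 0.89753379 5.5139631 ] [ 0.16732894 -0.44972453 -0.01668954] 25.62758356332779 9.2
[342 179]
```

View pics/z3.png

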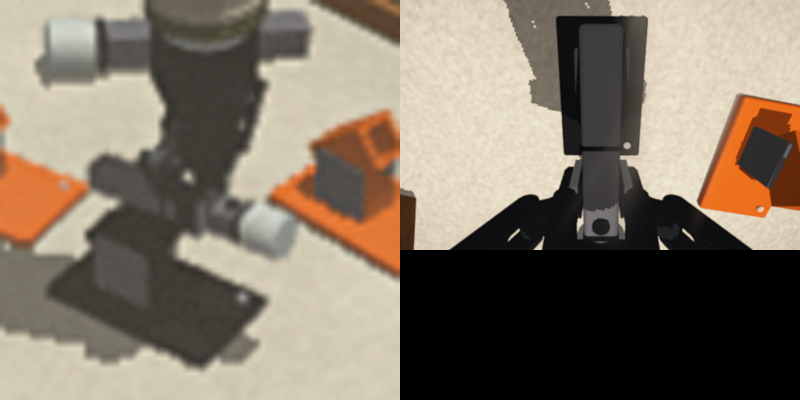

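The pivot works. The light is now about level, with its lens at (276,232) in the scene crop, and the contact force is only about 6 N. I'll keep going.

Emit:
arm_command:
  series: "1 0 0 0.0106 0; 1 0 0 0.0106 0; 1 0 0 0.0106 0; 1 0 0 0.0106 0; 1 0.0025 0 0.0108 0; 1 0.0025 0 0.0108 0; 1 0.0025 0 0.0108 0; 1 0.005 0 0.01 0; 1 0.005 0 0.01 0; 1 0 0 0 0"

```text
clock: 10.45
position: [0.5559, 0.2754, 0.0803]
ee_rot: [-0.084, 0.997, 0.001, 0.003]
ft_force: [10.8, 2.4, 3.0]
grip_width: 0.277
grasp_force: 32.6
```

Run:
```python
from h import *
import pickle
S=cam('scene');W=cam('wrist');pickle.dump((S,W),open('c4.pkl','wb'))
o=manip.get_obs();print(o['position'],o['ft_force'],o['torque'],o['grasp_force'],o['clock'])
p=proj(S,o['position'])[0].astype(int);print(p)
f=cv2.resize(S['pixels'][p[1]-40:p[1]+40,p[0]-40:p[0]+40,::-1],None,fx=5,fy=5,interpolation=cv2.INTER_CUBIC)
w=cv2.copyMakeBorder(cv2.resize(W['pixels'][...,::-1],(400,250)),0,150,0,0,cv2.BORDER_CONSTANT)
cv2.imwrite('pics/z4.png',np.hstack([f,w]))
```

```text
[0.55584555 0.27539548 0.08034324] [9.29541816 1.78812132 1.60806194] [ 0.46568851 -1.73519459 -0.02650423] 32.577744126319885 10.55
[341 186]
```

View pics/z4.png

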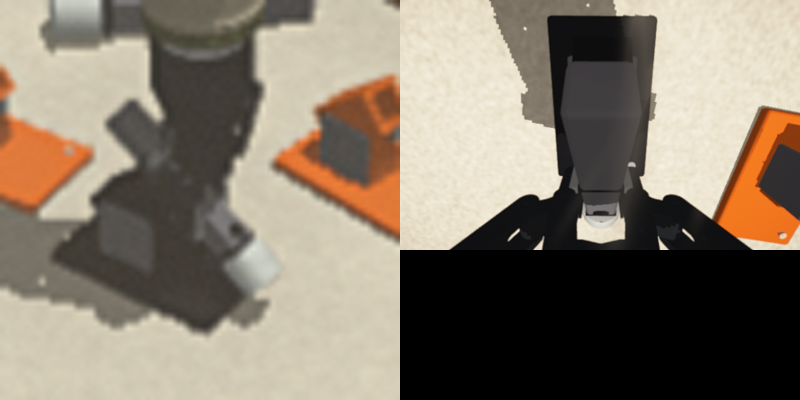

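It is now slanting about 45° lens-down (tail at (135,125), lens at (260,270) in the crop). I'll lift it clear.

Emit:
arm_command:
  series: "1 -0.01 0 -0.01 0; 1 -0.01 0 -0.01 0; 1 -0.01 0 -0.02 0; 1 0 0 -0.05 0; 1 0 0 -0.07 0; 1 0 0 -0.08 0; 1 0 0 -0.08 0; 1 0 0 -0.08 0; 1 0 0 -0.04 0; 1 0 0 -0.01 0"

```text
clock: 11.8
position: [0.5656, 0.2771, 0.2603]
ee_rot: [-0.084, 0.996, 0.0, 0.001]
ft_force: [0.8, 0.1, -2.1]
grip_width: 0.276
grasp_force: 32.0
```

Run:
```python
from h import *
o=manip.get_obs();print(o['position'],o['ee_rot'],o['ft_force'],o['grasp_force'],o['clock'],o['joint_pos'])
```

```text
[0.56562367 0.27709307 0.26030454] [-8.38060160e-02  9.96481795e-01  3.74197104e-04  6.66765087e-04] [ 0.81487424  0.09145097 -2.12898009] 31.99431002140045 11.8 [-0.60823525  0.33379469  0.10366811  1.4409969  -0.03475963  1.36705912
  1.2353377 ]
```

Emit:
arm_command:
  series: "1 0.02 -0.05 0 0; 1 0.039 -0.108 0 0; 1 0.039 -0.108 0 0; 1 0.039 -0.108 0 0; 1 0.039 -0.108 0 0; 1 0.039 -0.108 0 0; 1 0.039 -0.108 0 0; 1 0.039 -0.108 0 0; 1 0.02 -0.05 0 0; 1 0 0 0 0.05"

```text
clock: 13.05
position: [0.4981, -0.0837, 0.2581]
ee_rot: [-0.002, 1.0, -0.0, -0.001]
ft_force: [0.2, 1.2, -0.1]
grip_width: 0.275
grasp_force: 32.0
```

Emit:
arm_command:
  series: "1 0 0 0 0.056; 1 0 0 0 0.056; 1 0 0 0 0.056; 1 0 0 0 0.056; 1 0 0 0 0.056; 1 0 0 0 0.056; 1 0 0 0 0.056; 1 0 0 0 0.056; 1 0 0 0 0.056; 1 0 0 0 0.056"

```text
clock: 14.3
position: [0.4986, -0.0814, 0.2579]
ee_rot: [0.769, 0.639, -0.001, -0.001]
ft_force: [-0.4, 0.1, -0.9]
grip_width: 0.273
grasp_force: 32.0
```

Emit:
arm_command:
  series: "1 0 0 0 0.056; 1 0 0 0 0.04; 1 0 0 0 0.016; 1 0 0 0 0; 1 0 0 0 0; 1 0 0 0 0; 1 0 0 0 0; 1 0 0 0 0; 1 0 0 0 0; 1 0 0 0 0"

```text
clock: 15.55
position: [0.4992, -0.0815, 0.2591]
ee_rot: [0.868, 0.497, 0.0, -0.0]
ft_force: [-0.7, -0.3, -1.1]
grip_width: 0.277
grasp_force: 32.0
```

Run:
```python
from h import *
import pickle
S=cam('scene');T=cam('top');pickle.dump((S,T),open('c5.pkl','wb'))
o=manip.get_obs();print(o['position'],R.from_quat(o['ee_rot']).as_matrix().round(3).tolist(),o['grasp_force'],o['clock'],o['joint_pos'][6])
p=proj(S,o['position'])[0].astype(int);q=proj(T,o['position'])[0].astype(int);print(p,q)
f=lambda I,p:cv2.resize(I['pixels'][p[1]-40:p[1]+40,p[0]-40:p[0]+40,::-1],None,fx=5,fy=5,interpolation=cv2.INTER_CUBIC)
cv2.imwrite('pics/z5.png',np.hstack([f(S,p),f(T,q)]))
```

```text
[ 0.49921749 -0.08150666  0.25913307] [[0.505, 0.863, 0.0], [0.863, -0.505, 0.0], [0.0, 0.0, -1.0]] 31.98283553123474 15.65 -0.43650705021648206
[248 186] [415 216]
```

View pics/z5.png

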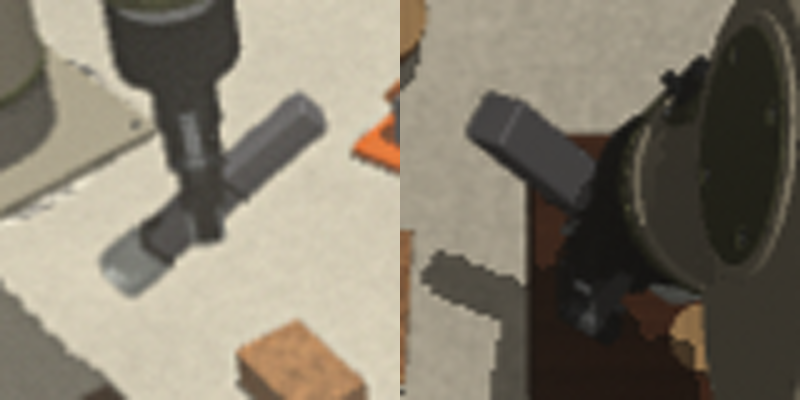

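```bash
cat > fit.py <<'E'
from h import *
from scipy.optimize import least_squares
def fit(S,T,pos,h,tailS,tailT,lensS,tailTcorn=None):
    y=np.array([-h[1],h[0],0]);z=np.array([0,0,1.])
    def model(v):
        th,a,b=v[:3];u=np.cos(th)*h-np.sin(th)*z
        tail=pos+a*h+b*z;return tail,tail+.17*u,u
    def res(v):
        t,l,u=model(v)
        r=[proj(S,l)[0]-lensS]
        if tailS is not None:r.append(proj(S,t)[0]-tailS)
        if tailT is not None:r.append(proj(T,t)[0]-tailT)
        return np.concatenate(r)
    s=least_squares(res,[.78,-.07,.06],x_scale=[1,.1,.1])
    t,l,u=model(s.x);return np.degrees(s.x[0]),s.x,t,l,res(s.x).round(1)
E
python3 - <<'E'
from fit import *
import pickle
S,T=pickle.load(open('c5.pkl','rb'))
pos=np.array([.4992,-.0815,.2591]);h=np.array([-.505,-.863,0])
s=lambda x,y:np.array((208+x/5-.4,146+y/5-.4));t=lambda x,y:np.array((375+(x-400)/5-.4,176+y/5-.4))
print(tri((S,s(306,113)),(T,t(497,118))))
for a in[(306,113),None]:
  for b in[t(497,118),None]:
    if a is None and b is None: continue
    th,v,tl,l,r=fit(S,T,pos,h,None if a is None else s(*a),b,s(118,280))
    print(th,v,tl.round(4),l.round(4),r)
th,v,tl,l,r=fit(S,T,pos,h,s(306,113),t(497,118),s(118,280))
u=(l-tl)/.17;y=np.array([.863,-.505,0]);n=np.cross(u,y)
C=[tl+.012*(i*y+j*n) for i,j in((1,1),(1,-1),(-1,-1),(-1,1))]
print((proj(S,C)-[208,146]+.4)*5,(proj(T,C)-[375,176]+.4)*5+[400,0])
C=[l+.018*(i*y+j*n) for i,j in((1,0),(0,1),(-1,0),(0,-1))];print((proj(S,C)-[208,146]+.4)*5)
E
```

```text
(array([ 0.53423597, -0.02086187,  0.31493484]), [np.float64(0.0019688798790819194), np.float64(0.0019688798790820196)])
38.029118024060104 [ 0.66373332 -0.07086016  0.05636299] [ 0.535  -0.0203  0.3155] [ 0.4674 -0.1359  0.2107] [-0.1  0.2  0.9 -0.1  0.5  0.2]
38.84534680938025 [ 0.6779792  -0.0689047   0.05761364] [ 0.534  -0.022   0.3167] [ 0.4671 -0.1363  0.2101] [-0.2  0.4  0.2 -0.3]
37.61939424481739 [ 0.65658229 -0.07206099  0.05602075] [ 0.5356 -0.0193  0.3151] [ 0.4676 -0.1355  0.2114] [-0.   0.   0.  -0.1]
[[299.75221491 113.39139246]
 [327.21303481 134.53726909]
 [321.20294669 111.6770958 ]
 [294.0731005   90.57805668]] [[532.35316616 101.39641962]
 [493.18438061  89.28560477]
 [467.62879909 136.1154318 ]
 [506.32880442 149.33296383]]
[[119.65504046 299.39168817]
 [ 95.93943113 267.01158371]
 [115.10771803 262.95740441]
 [138.43821554 294.74024618]]
```

The light is down about 38°, which fits the rim geometry if its axis passes through the TCP. That is 7° short of 45°, so I'll go back for one more small, gentle push on the rim.

Emit:
arm_command:
  series: "1 0 0 0 -0.056; 1 0 0 0 -0.056; 1 0 0 0 -0.056; 1 0 0 0 -0.056; 1 0 0 0 -0.056; 1 0 0 0 -0.056; 1 0 0 0 -0.056; 1 0 0 0 -0.056; 1 0 0 0 -0.056; 1 0 0 0 -0.056"

```text
clock: 16.9
position: [0.4992, -0.0815, 0.2591]
ee_rot: [0.167, 0.986, 0.0, -0.0]
ft_force: [-0.0, 0.5, -1.0]
grip_width: 0.272
grasp_force: 32.0
```

Emit:
arm_command:
  series: "1 0 0 0 -0.056; 1 0 0 0 -0.056; 1 0 0 0 -0.05; 1 -0.02 0.06 0 0; 1 -0.036 0.108 0 0; 1 -0.036 0.108 0 0; 1 -0.036 0.108 0 0; 1 -0.036 0.108 0 0; 1 -0.036 0.108 0 0; 1 -0.036 0.108 0 0"

```text
clock: 18.15
position: [0.5451, 0.215, 0.2592]
ee_rot: [-0.084, 0.996, 0.0, 0.0]
ft_force: [0.3, -0.5, -2.0]
grip_width: 0.279
grasp_force: 32.0
```

Emit:
arm_command:
  series: "1 -0.036 0.108 0 0; 1 -0.01 0.04 0 0; 1 0 0 0 0; 1 0 0 0 0; 1 0 0 0 0; 1 0 0 0 0; 1 0 0 0 0; 1 0 0 0 0; 1 0 0 0 0; 1 0 0 0 0"

```text
clock: 19.4
position: [0.5532, 0.275, 0.2591]
ee_rot: [-0.084, 0.996, 0.0, 0.0]
ft_force: [0.5, 0.1, -1.1]
grip_width: 0.279
grasp_force: 32.0
```

Emit:
arm_command:
  series: "1 0 0 0.04 0; 1 0 0 0.06 0; 1 0 0 0.06 0; 1 0 0 0.06 0; 1 0 0 0.06 0; 1 0 0 0.05 0; 1 0 0 0.04 0; 1 0 0 0.03 0; 1 0 0 0.022 0; 1 0 0 0 0"

```text
clock: 20.65
position: [0.553, 0.2749, 0.0899]
ee_rot: [-0.084, 0.996, -0.0, -0.0]
ft_force: [0.1, 0.0, -2.4]
grip_width: 0.274
grasp_force: 32.0
```

Emit:
arm_command:
  series: "1 0 0 0.006 0; 1 0 0 0.006 0; 1 0 0 0.005 0; 1 0 0 0.005 0; 1 0 0 0.005 0; 1 0 0 0.005 0; 1 0 0 0.004 0; 1 0 0 0 0; 1 0 0 0 0; 1 0 0 0 0"

```text
clock: 21.9
position: [0.5547, 0.2756, 0.0775]
ee_rot: [-0.084, 0.996, 0.001, 0.002]
ft_force: [2.4, 0.7, 6.0]
grip_width: 0.273
grasp_force: 33.5
```

Emit:
arm_command:
  series: "1 0.003 0 0.005 0; 1 0 0 0.004 0; 1 0 0 0.003 0; 1 0 0 0 0; 1 0 0 0 0; 1 0 0 0 0; 1 0 0 0 0; 1 0 0 0 0; 1 0 0 0 0; 1 0 0 0 0"

```text
clock: 23.15
position: [0.555, 0.2758, 0.074]
ee_rot: [-0.084, 0.996, 0.001, 0.003]
ft_force: [4.9, 1.0, 12.4]
grip_width: 0.272
grasp_force: 34.8
```

Run:
```python
from h import *
for n,(x,z) in {'1st':(45.1,-18.7),'before':(44.0,-21.5)}.items(): pass
o=manip.get_obs();p=o['position'];print(p,o['ft_force'],o['grasp_force'])
x=((p[0]-.4779)*.986+(p[1]-.2616)*.167)*1000-34;z=p[2]*1000-99
from scipy.optimize import brentq
print(x,z,np.degrees(brentq(lambda a:x*np.sin(a)+z*np.cos(a)-12,0.1,1.3)))
```

```text
[0.55495382 0.27576514 0.07402744] [ 4.89904936  1.01394432 12.43412999] 34.786489605903625
44.34064881447756 -24.97255588854756 43.02724943297815
```

Emit:
arm_command:
  series: "1 -0.005 0 -0.01 0; 1 -0.005 0 -0.015 0; 1 0 0 -0.03 0; 1 0 0 -0.06 0; 1 0 0 -0.08 0; 1 0 0 -0.08 0; 1 0 0 -0.08 0; 1 0 0 -0.08 0; 1 0 0 -0.04 0; 1 0 0 0 0"

```text
clock: 24.4
position: [0.5562, 0.2756, 0.262]
ee_rot: [-0.084, 0.996, 0.0, 0.001]
ft_force: [-1.2, 0.5, -1.8]
grip_width: 0.28
grasp_force: 32.9
```

Emit:
arm_command:
  series: "1 0.02 -0.05 0 0; 1 0.037 -0.108 0 0; 1 0.037 -0.108 0 0; 1 0.037 -0.108 0 0; 1 0.037 -0.108 0 0; 1 0.037 -0.108 0 0; 1 0.037 -0.108 0 0; 1 0.037 -0.108 0 0; 1 0.017 -0.05 0 0; 1 0 0 0 0.05"

```text
clock: 25.65
position: [0.4947, -0.0851, 0.2598]
ee_rot: [-0.002, 1.0, -0.0, -0.001]
ft_force: [0.1, -0.6, -1.2]
grip_width: 0.278
grasp_force: 32.9
```

Emit:
arm_command:
  series: "1 0 0 0 0.056; 1 0 0 0 0.056; 1 0 0 0 0.056; 1 0 0 0 0.056; 1 0 0 0 0.056; 1 0 0 0 0.056; 1 0 0 0 0.056; 1 0 0 0 0.056; 1 0 0 0 0.056; 1 0 0 0 0.056"

```text
clock: 26.9
position: [0.4951, -0.0828, 0.2597]
ee_rot: [0.769, 0.639, -0.001, -0.001]
ft_force: [-0.1, 0.6, -0.9]
grip_width: 0.274
grasp_force: 32.9
```

Emit:
arm_command:
  series: "1 0 0 0 0.056; 1 0 0 0 0.04; 1 0 0 0 0.016; 1 0 0 0 0; 1 0 0 0 0; 1 0 0 0 0; 1 0 0 0 0; 1 0 0 0 0; 1 0 0 0 0; 1 0 0 0 0"

```text
clock: 28.15
position: [0.4964, -0.082, 0.2611]
ee_rot: [0.868, 0.497, 0.0, -0.0]
ft_force: [0.1, -0.6, -1.2]
grip_width: 0.275
grasp_force: 32.9
```

Run:
```python
from h import *
import pickle
S=cam('scene');T=cam('top');
o=manip.get_obs();pickle.dump((S,T,o),open('c6.pkl','wb'))
print(o['position'],R.from_quat(o['ee_rot']).as_matrix().round(3).tolist(),o['grasp_force'],o['clock'])
p=proj(S,o['position'])[0].astype(int);q=proj(T,o['position'])[0].astype(int);print(p,q)
f=lambda I,p,w,k:cv2.resize(I['pixels'][p[1]-k:p[1]+k,p[0]-w:p[0]+w,::-1],None,fx=8,fy=8,interpolation=cv2.INTER_CUBIC)
a=f(S,p,30,35);b=f(T,(q[0]-15,q[1]-10),20,35)
cv2.imwrite('pics/z6.png',np.hstack([a,b]))
```

```text
[ 0.49645111 -0.08194497  0.26110176] [[0.505, 0.863, -0.0], [0.863, -0.505, 0.0], [0.0, -0.0, -1.0]] 32.917272448539734 28.25
[248 185] [416 217]
```

View pics/z6.png

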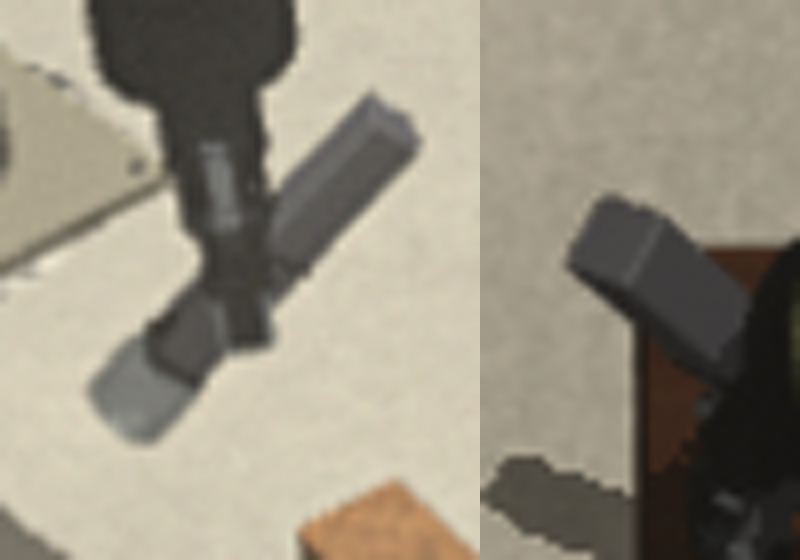

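```bash
cat > fit2.py <<'E'
from h import *
import pickle
from scipy.optimize import least_squares
S,T,o=pickle.load(open('c6.pkl','rb'))
pos=o['position'];tx=R.from_quat(o['ee_rot']).as_matrix()[:,0];h=-tx*[1,1,0];h/=np.linalg.norm(h);y=np.array([-h[1],h[0],0]);z=np.array([0,0,1.])
s8=lambda P:(P-[218,150]+.44)*8
t8=lambda P:(P-[381,172]+.44)*8+[480,0]
sobs=np.array([(372,93),(414,118),(418,150),(379,130)]);tobs=np.array([(605,197),(662,218),(628,287),(570,260)])
ph=np.linspace(0,6.283,40)
def model(v):
    u=np.cos(v[0])*h-np.sin(v[0])*z;u=u*1.0;n=np.cross(u,y);tl=pos+v[1]*h+v[2]*z+v[3]*y;return tl,tl+.17*u,u,n
def nearest(P,o): # match each observed corner to nearest model corner
    return np.array([P[np.argmin(((P-q)**2).sum(1))]-q for q in o])
def res(v,full=False):
    tl,l,u,n=model(v)
    C=np.array([tl+.012*(i*y+j*n) for i,j in((1,1),(1,-1),(-1,-1),(-1,1))])
    d=s8(proj(S,l+.018*(np.cos(ph)[:,None]*y+np.sin(ph)[:,None]*n)))
    e=np.array([d[:,0].min()-89,d[:,1].max()-446])
    a,b=nearest(s8(proj(S,C)),sobs),nearest(t8(proj(T,C)),tobs)
    if full: print(a.round(),b.round(),e.round())
    return np.r_[a.ravel(),b.ravel(),2*e]/8
r=least_squares(res,[.74,-.065,.06,0],x_scale=[1,.1,.1,.1],diff_step=1e-4)
res(r.x,1);tl,l,u,n=model(r.x)
print(np.degrees(r.x[0]),r.x,tl,l,'lens-TCP',l-pos)
patch=np.array([.4298,-.2035,.02])
goal=patch-.12*u;d=goal-l;M=R.from_quat(o['ee_rot']).as_matrix()
print('TCP goal',pos+d,'tool shift',M.T@d,'norm',M.T@d/.4)
E
python3 fit2.py
```

```text
[[-4. -5.]
 [ 3. -1.]
 [ 8.  4.]
 [-2. -6.]] [[ -3.  -7.]
 [  9.  -4.]
 [  1.   5.]
 [-10.   6.]] [-2.  3.]
44.41757333700752 [ 0.7752329  -0.06657575  0.06625319 -0.00120951] [ 0.52903867 -0.02387739  0.32735495] [ 0.4677002  -0.12866932  0.20837493] lens-TCP [-0.02875091 -0.04672435 -0.05272683]
TCP goal [ 0.50184865 -0.08280488  0.15671272] tool shift [0.00197903 0.00509784 0.10438889] norm [0.00494759 0.01274461 0.26097221]
```

The fit gives 44.4° down, with residuals around one camera pixel. Now I'll move over the plug.

Emit:
arm_command:
  series: "1 0.005 0.013 0 0; 1 0 0 0.03 0; 1 0 0 0.04 0; 1 0 0 0.05 0; 1 0 0 0.05 0; 1 0 0 0.04 0; 1 0 0 0.03 0; 1 0 0 0.021 0; 1 0 0 0 0; 1 0 0 0 0"

```text
clock: 29.5
position: [0.5023, -0.0829, 0.1572]
ee_rot: [0.868, 0.497, 0.0, 0.0]
ft_force: [0.2, -0.3, -1.9]
grip_width: 0.276
grasp_force: 32.9
```

Emit:
arm_command:
  series: "1 0 0 0 0; 1 0 0 0 0; 1 0 0 0 0; 1 0 0 0 0; 1 0 0 0 0; 1 0 0 0 0; 1 0 0 0 0; 1 0 0 0 0; 1 0 0 0 0; 1 0 0 0 0"

```text
clock: 30.75
position: [0.5019, -0.0829, 0.1567]
ee_rot: [0.868, 0.497, 0.0, -0.0]
ft_force: [0.1, -0.3, -1.4]
grip_width: 0.275
grasp_force: 32.9
```

Run:
```python
from h import *
S=cam('scene');W=cam('wrist');o=manip.get_obs();print(o['position'],o['grasp_force'],o['clock'],o['ft_force'])
l=o['position']+[-.02875,-.04672,-.05273]
patch=np.array([.4298,-.2035,.02]);print('lens',l,'dist',np.linalg.norm(l-patch))
pl,pp=proj(S,l)[0],proj(S,patch)[0];print(pl,pp)
a=cv2.resize(S['pixels'][140:280,180:320,::-1],None,fx=4,fy=4,interpolation=cv2.INTER_CUBIC)
for p in(pl,pp):cv2.circle(a,tuple(int(v) for v in (p-[180,140]+.4)*4),2,(0,0,255),-1)
cv2.imwrite('pics/z7.png',a)
```

```text
[ 0.5019455  -0.08284205  0.15670988] 32.94700562953949 30.85 [-0.36475695 -0.01866351 -1.49137515]
lens [ 0.4731955  -0.12956205  0.10397988] dist 0.12001087254661491
[238.92216408 225.91281986] [217.74824568 247.91417571]
```

View pics/z7.png

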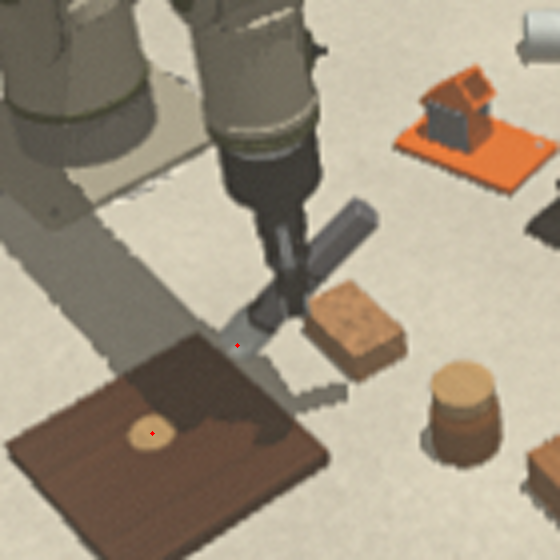

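The view shows the light at 45°, with the lens at (237,345) in line with the plug at (152,433). The jar and cork are where they were.

```bash
python3 -c "
from workcell import manip
print(manip.hand_in())"
```

```text
the job is handed in; nothing more can be done
None
```

I handed the job in at about 31 s, with the light held still at roughly 33 N per finger, pointing at the plug at a measured 44° slant with the lens 12 cm away; the tool can't tilt, so I turned it lens-down by pressing it gently on the cradle's rim, and the result of the judging was not shown.

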